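# Unpack the two piles and lay out the painting bench

### The arm

A 7-joint arm with a two-finger parallel gripper is mounted at the origin on the work surface. World frame = base frame: x ahead of the robot, y to its left, z up, the work surface at z = 0. Lengths are in m, angles in rad, forces in N, time in s.
With the tool pointing down it reaches from about 0.4 to 0.875 m from the base axis. Payload 19.3 kg.
Tool frame: the origin (TCP) lies midway between the tips of the shut fingers; the grasp point (between the pads) lies bot.tcp_to_grasp behind it (bot.tcp_to_grasp is the distance from the TCP to the grasp point, in m); z points along the fingers, y is the line along which they close (so a half turn about z gives the same grasp; the last joint's range is limited). The gripper opens to 85 mm and grips with 20 to 120 N. Pads are 22 mm wide; open, the fingers measure 114 mm over their backs; the gripper's body (76 mm by 85 mm) begins 54 mm behind the grasp point. The pads swing forward as they close: fully open they stand 13 mm farther back than shut.
Start: joints at [1.063, 0.521, -0.036, 1.599, 0.021, 1.021, -0.113], TCP at [0.265, -0.566, 0.231] pointing down, gripper open.
Joint ranges: [-2.91, 2.91], [-0.3, 2.13], [-1.5, 1.42], [0.17, 2.43], [-1.26, 4.41], [0.16, 1.93], [-2.52, 2.52]. Speed limits (rad/s): [1.89, 1.89, 2.39, 2.39, 3.01, 3.01, 3.01].

### API

Orientations are given as [roll, pitch, yaw] about the fixed x, y, z axes, in that order (R = Rz(yaw) Ry(pitch) Rx(roll)).
In Python, from workcell import observe, imaging, bot gives the robot as it stands.
- The arm moves only by the tool send_rows, never from a script. Its argument "plan" is text: rows parted by semicolons, each of 7 numbers parted by spaces: the shift along the tool's x, y, z in m, then the turn, a rotation vector about the tool's x, y, z in degrees, then the finger opening in m, from 0 to 0.0854. In form: dx dy dz rx ry rz claw; .... A call has 1 to 10 rows; each row is the pose to reach, as a shift and turn from the pose commanded when the call began, along the tool's axes at that moment; what a row does not reach only later rows make up. A row lasts 1/12 s, in which the tool goes at most 41.7 mm and 7.16 degrees, less where a joint would pass 70% of its speed; a pose out of reach is approached as far as the arm can. A call with a gripper value outside its range is refused whole. The fingers move at their own pace and stop on an object; "grip_force" is the grip in N (left out, the last holds). Time passes only in rows, so rows that repeat a pose let the fingers close. It gives the time, the measured TCP pose, the force, the opening and the grip force at its end, in the units of the state.
- observe(): the state, without advancing time (a new reading comes with each control period).
- imaging.grab_frame(name): name is "side" or "top" or "wrist"; returns a dict with "color" (420x560x3 uint8, red, green, blue), "fx", "fy", "cx", "cy" (pixels), "eye" and "orientation" of the camera in the world; the wrist camera has in their place "tool_from_camera" (4x4, takes a point from camera to tool coordinates, whose origin is the TCP and whose axes are the flange's). Camera axes: x right, y down, z forward; pixel columns grow to the right and rows downward; lengths in m; the calibration is good to about 2 mm. A picture is of the moment at which its call begins: read the wrist's pose just before it. There is no depth.
- bot.job_done(): hands the job in; it is judged then, once.
The state is a dict: "clock": time; "qpos": joint angles; "qd": joint speeds; "joint_efforts": joint torques, N m; "position": TCP position; "tool_rot": TCP orientation; "force": force on the tool from outside, world axes, zero at the start; "moment": the same for the moment, N m; "grip_width": finger opening in m; "finger_force": force on a finger pad.
Only numpy, scipy, OpenCV 4.12 (cv2) and the standard library are available. Lean on these libraries where they do the work, as an engineer would, in place of code of your own. Each camera call takes 0.05 s, during which the arm holds its last target. There are 200 camera calls.

### The job

Take the two little piles apart and lay the bench out for painting: stand the round paint pot in the sloped wooden tray, right down against its back stop, put the square tin in the middle of the square rubber pad, the mixing dish the right way up in the middle of the round cork mat, and the sanding block in the middle of the shallow metal tray, lying flat the way it now lies (rough side down) and lengthwise along the tray. Leave the glass jar and the clamp where they are.

Things in the scene. Friction and masses are not known exactly. Their poses are not given: they have to be found in the camera images.
- pot_center (a point): Round paint pot, white plastic with a grey screw lid, 34 mm across, 38 mm high, about 45 g. The point is on its axis half-way up (19 mm above its underside); its z axis points up through the lid. At the start it stands on the dish or on the sanding block (which one varies), its underside 16 mm above the bench.
- tin_center (a point): Small square metal tin with lid, 36 x 36 mm, 20 mm high, about 60 g. The point is its centre, 10 mm above its underside; x and y run square to its sides, z up. At the start it lies on whichever of dish and block does not carry the pot, its underside 16 mm above the bench.
- dish_center (a point): Round grey ceramic mixing dish with upright outside, 64 mm across, 20 mm high; its shallow well is 56 mm across with its flat floor 16 mm above the underside (rim 4 mm thick and 4 mm high). About 120 g. The point is on its axis 10 mm above the underside; z points up. It stands on the bench and carries the pot or the tin in its well.
- block_center (a point): Flat wooden sanding block, 80 (x) x 40 (y) x 16 mm high, about 50 g, pale wood with a thin dark abrasive underside. The point is its centre, 8 mm above the underside; x runs along its length, z up. It lies on the bench and carries the pot or the tin on its middle.
- stop_foot (a point): Foot of the back stop of a fixed sloped wooden tray: on the floor's centre line at its low end, 14 mm above the bench. x level, downhill, y across, z up. The floor rises 12 degrees towards -x for 130 mm, is not slippery, 60 mm wide between lips 8 mm high; the stop is square to it, 24 mm high. Pot seated: its centre at x -13, z +22 mm from here, leaning 12 degrees to +x.
- pad: Fixed square black rubber pad, 84 x 84 mm, 4 mm thick. Origin at the centre of its underside (bench height), x and y square to its sides.
- cork_mat: Fixed round cork mat, 100 mm across, 4 mm thick. Origin at the centre of its underside (bench height).
- block_tray: Fixed shallow open metal tray, 140 (x) x 110 (y) mm outside, walls 4 mm thick and 10 mm high in all, inner floor 4 mm above the bench. Origin at the centre of its underside (bench height); x runs along its length.
- jar_center (a point): Bystander: closed glass jar with steel screw lid, 68 mm across, 85 mm high, loose, about 280 g. The point is its centre. Not to be disturbed.
- clamp_center (a point): Bystander: steel C-shaped hobby clamp lying flat, about 70 x 160 mm, 16 mm high, loose, about 300 g. The point is in its middle. Not to be disturbed. (Not listed: a fixed wooden brush rack, 200 mm long, 190 mm high, about 0.5 m to the robot's right of the bench's middle.)
There are look-alikes about, which are no part of the job. Leave any orange or turquoise look-alike of the part that bears block_center alone.

How it is judged:
By the outcome, as a careful person would: the job done as asked, in the order asked, and still so for the second after the job is handed in, with the robot touching nothing.
It also fails if it takes over 99 s, if anything falls off the work surface, if the arm or the gripper's body presses on something with over 40 N, if the wrist force passes 120 N, or if a joint passes its speed limit or range.

## Working session

There is one attempt and no reset: what is moved stays moved. The work goes in short steps, Python scripts to look and compute and a tool call to move; the robot and the scene stay as the last step left them, time stands still between calls to the robot, and variables do not carry over. Pictures are saved under pics/ and viewed, at most 14 in all, crops included, and the job is handed in when it is done.

Besides the shell and the picture viewer there is one more tool, called after "Call:" as name(argument=value, ...) on one line, values as JSON. send_rows: Moves the arm, as the interface text tells. Its arguments: {"type":"object","properties":{"plan":{"type":"string"},"grip_force":{"type":"number"}},"required":["plan"]}

```bash
mkdir -p pics; ls; python3 - <<'E'
from workcell import observe, imaging, bot
import cv2
s=observe();print(s);print(bot.tcp_to_grasp)
for n in("top","side"):
    f=imaging.grab_frame(n);cv2.imwrite(f"pics/{n}0.png",f["color"][:,:,::-1])
    print({k:v for k,v in f.items() if k!="color"})
E
```

```text
pics
{'clock': 0.0, 'qpos': array([ 1.06281829,  0.521986  , -0.03635203,  1.60001669,  0.0211976 ,
        1.02112228, -0.11279465]), 'qd': array([-4.24003153e-05, -1.57133781e-03, -3.66978461e-04, -1.87954772e-03,
        2.07169735e-04,  2.65415524e-05,  2.69961752e-03]), 'joint_efforts': array([-4.01306315e-04, -9.27112055e+01,  1.98011935e+00, -3.69943678e+01,
        1.78480911e-02,  8.02352006e-03, -5.14047906e-05]), 'position': array([ 0.26478514, -0.56575202,  0.23073981]), 'tool_rot': array([-3.14044731e+00,  6.91466415e-05,  4.37793705e-01]), 'force': array([ 0.26088926,  0.16961291, -0.94358947]), 'moment': array([ 0.02958317,  0.00819535, -0.00045234]), 'finger_force': 0.0, 'grip_width': 0.08554527218649695}
0.0187
{'fx': 385.5282869660468, 'fy': 385.5282869660468, 'cx': 274.16541140205635, 'cy': 213.08921541842557, 'eye': array([0.43897703, 0.07660435, 0.89447006]), 'orientation': array([-2.91984164e+00,  1.33099608e-03, -1.45022973e+00])}
{'fx': 452.15263875474943, 'fy': 452.15263875474943, 'cx': 287.06123270643087, 'cy': 211.2324007625122, 'eye': array([ 0.37939948, -0.53608447,  0.75283307]), 'orientation': array([-2.38050286,  0.01275513, -0.33907721])}
```

View pics/top0.png

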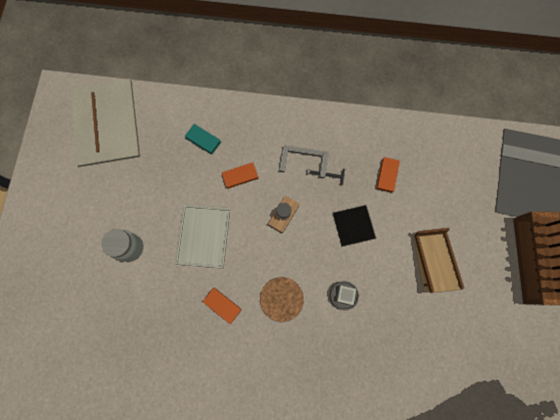

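View pics/side0.png

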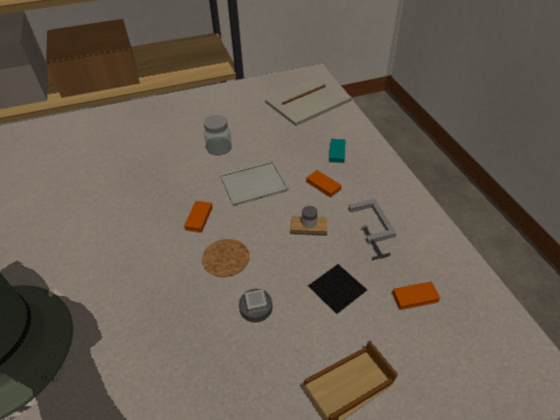

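The top view shows the pot on the block at (283,213), the tin in the dish at (344,295), the pad at (354,225), the cork mat at (282,299) and the metal tray at (203,237). The sloped tray is at (438,262), with its stop at the upper end. The side view agrees: the stop is at (380,360).

```bash
cat > h.py <<'E'
import numpy as np, cv2
from scipy.spatial.transform import Rotation as R
from workcell import observe, imaging, bot
def cam(name):
    s=observe(); f=imaging.grab_frame(name)
    if name=="wrist":
        M=np.array(f["tool_from_camera"]); T=R.from_euler("xyz",s["tool_rot"]).as_matrix()
        f["Rm"]=T@M[:3,:3]; f["o"]=np.array(s["position"])+T@M[:3,3]
    else:
        f["Rm"]=R.from_euler("xyz",f["orientation"]).as_matrix(); f["o"]=np.array(f["eye"])
    f["hsv"]=cv2.cvtColor(f["color"],cv2.COLOR_RGB2HSV); return f
def ray(f,p,z):
    p=np.atleast_2d(np.asarray(p,float))
    d=np.c_[(p[:,0]-f["cx"])/f["fx"],(p[:,1]-f["cy"])/f["fy"],np.ones(len(p))]@f["Rm"].T
    return (f["o"]+d*((z-f["o"][2])/d[:,2])[:,None])[:,:2]
def proj(f,P):
    q=(np.atleast_2d(P)-f["o"])@f["Rm"]
    return np.c_[q[:,0]/q[:,2]*f["fx"]+f["cx"],q[:,1]/q[:,2]*f["fy"]+f["cy"]]
def blob(f,mask,near=None,k=3):
    m=cv2.morphologyEx(mask.astype(np.uint8),cv2.MORPH_OPEN,np.ones((k,k)))
    m=cv2.morphologyEx(m,cv2.MORPH_CLOSE,np.ones((k,k)))
    c=[x for x in cv2.findContours(m,cv2.RETR_EXTERNAL,cv2.CHAIN_APPROX_NONE)[0] if cv2.contourArea(x)>30]
    if near is None: return max(c,key=cv2.contourArea)
    return max(c,key=lambda x:cv2.pointPolygonTest(x,tuple(map(float,near)),True))
def rect(f,c,z):
    w=ray(f,c[:,0,:],z); r=cv2.minAreaRect((w*1000).astype(np.float32))
    b=cv2.boxPoints(r); e=[b[1]-b[0],b[2]-b[1]]; e=max(e,key=np.linalg.norm)
    return np.round(np.array(r[0])/1000,4),np.round(r[1],1),round(float(np.degrees(np.arctan2(e[1],e[0])))%180,1)
def go(xyz,yaw=None,tilt=None):
    "shift and turn (tool axes) from the pose now to xyz with yaw (deg), pointing down"
    s=observe();T=R.from_euler("xyz",s["tool_rot"]);d=T.inv().apply(np.array(xyz)-s["position"])
    y=np.degrees(s["tool_rot"][2]) if yaw is None else yaw
    G=R.from_euler("xyz",[180,0,y],degrees=True)
    if tilt is not None: G=R.from_rotvec(tilt,degrees=True)*G
    print("pose",np.round(s["position"],4),np.round(np.degrees(s["tool_rot"]),1),"shift mm",np.round(d*1000,1),"rotvec",np.round((T.inv()*G).as_rotvec(degrees=True),1),"t",s["clock"])
E
python3 - <<'E'
from h import *
f=cam("top")
H,S,V=[f["hsv"][:,:,i].astype(int) for i in range(3)]
for p in [(354,225),(282,299),(203,237),(438,262),(278,225),(284,211),(346,295),(333,295),(220,330)]: print(p,f["hsv"][p[1],p[0]])
print("pad",rect(f,blob(f,(V<40),(354,225)),.004))
print("cork",rect(f,blob(f,(S>80)&(V>50)&(H<25),(282,299)),.004))
print("slopefloor",rect(f,blob(f,(S>80)&(V>50)&(H<30),(438,265)),.03))
print("block",rect(f,blob(f,(S>70)&(V>50)&(H<30),(278,225)),.016))
big=cv2.resize(f["color"][190:330,160:480],None,fx=2.5,fy=2.5,interpolation=cv2.INTER_CUBIC)
cv2.imwrite("pics/t1.png",big[:,:,::-1])
print("px->world", [ (p,ray(f,p,z)[0].round(3)) for p,z in [((283,210),.054),((346,295),.036),((343,295),.02),((203,237),.01),((433,231),.03),((448,290),.04)]])
E
```

```text
(354, 225) [23 54 19]
(282, 299) [ 13 129 128]
(203, 237) [ 28  30 160]
(438, 262) [ 18 110 155]
(278, 225) [ 15 118 162]
(284, 211) [19 23 88]
(346, 295) [ 23  22 137]
(333, 295) [23 24 95]
(220, 330) [ 17  44 152]
pad (array([ 0.6317, -0.0866]), array([79.8, 80.2]), 110.1)
cork (array([0.4436, 0.0617]), array([96.8, 97.1]), 96.9)
slopefloor (array([ 0.5704, -0.2738]), array([138.5,  90.3]), 13.1)
block (array([0.6367, 0.0802]), array([41.2, 81.8]), 156.1)
px->world [((283, 210), array([0.636, 0.082])), ((346, 295), array([ 0.468, -0.076])), ((343, 295), array([ 0.468, -0.073])), ((203, 237), array([0.561, 0.259])), ((433, 231), array([ 0.634, -0.262])), ((448, 290), array([ 0.505, -0.295]))]
```

View pics/t1.png

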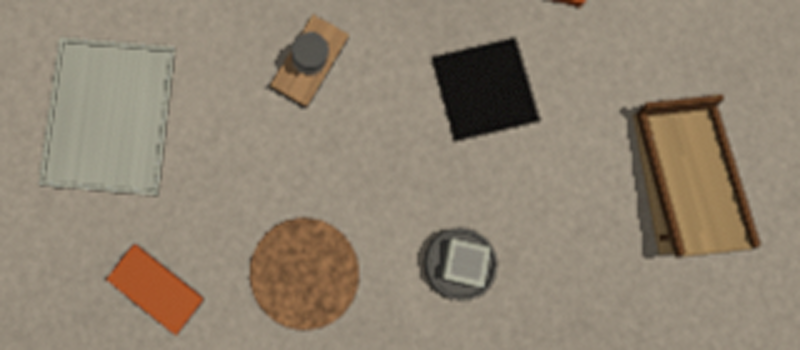

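```bash
python3 - <<'E'
from h import *
go((.56,-.27,.30),14)
f=cam("wrist");print(np.round(f["tool_from_camera"],3),f["fx"])
E
```

```text
pose [ 0.2648 -0.5658  0.2309] [-180.     0.    25.1] shift mm [ 392.8 -142.9  -69. ] rotvec [-0.   0.  11.1] t 0.15
[[-0.    -0.948 -0.32   0.081]
 [ 1.    -0.    -0.001  0.   ]
 [ 0.    -0.32   0.948 -0.143]
 [ 0.     0.     0.     1.   ]] 369.0997604063339
```

Call:
send_rows(plan="0 0 -0.04 0 0 0 0.085; 0.04 -0.015 -0.069 0 0 1 0.085; 0.08 -0.03 -0.069 0 0 2 0.085; 0.12 -0.045 -0.069 0 0 3 0.085; 0.16 -0.06 -0.069 0 0 4 0.085; 0.2 -0.075 -0.069 0 0 5 0.085; 0.24 -0.09 -0.069 0 0 6 0.085; 0.28 -0.105 -0.069 0 0 8 0.085; 0.32 -0.12 -0.069 0 0 10 0.085; 0.36 -0.13 -0.069 0 0 11 0.085", grip_force=30)

```text
clock: 1.03
position: [0.5252, -0.3038, 0.3005]
tool_rot: [3.142, 0.0, 0.244]
force: [1.0, -0.5, 0.6]
grip_width: 0.0854
finger_force: 0.0
```

Call:
send_rows(plan="0.035 -0.015 0 0 0 0 0.085; 0.06 -0.02 0 0 0 0 0.085; 0.06 -0.02 0 0 0 0 0.085; 0.06 -0.02 0 0 0 0 0.085")

```text
clock: 1.37
position: [0.5784, -0.2706, 0.2996]
tool_rot: [-3.141, 0.001, 0.248]
force: [-0.0, -1.0, 0.4]
grip_width: 0.0852
finger_force: 0.0
```

```bash
python3 - <<'E'
from h import *
go((.60,-.27,.30),14)
f=cam("wrist");cv2.imwrite("pics/w1.png",f["color"][:,:,::-1])
np.savez("pics/w1.npz",Rm=f["Rm"],o=f["o"])
print({k:f[k] for k in("cx","cy","fx")})
print(proj(f,[[.634,-.262,.014],[.505,-.295,.04],[.57,-.274,.03]]).round())
E
```

```text
pose [ 0.5784 -0.2706  0.2996] [-180.     0.    14.2] shift mm [21.1  4.7 -0.4] rotvec [-0.   0.   0.2] t 1.3667
{'cx': 278.13188749838366, 'cy': 207.86291248652648, 'fx': 369.0997604063339}
[[283. 107.]
 [283. 226.]
 [279. 167.]]
```

View pics/w1.png

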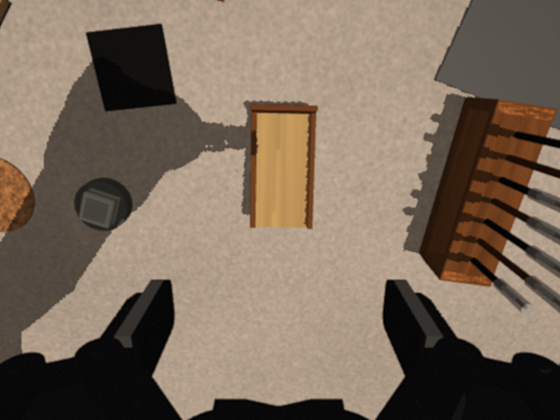

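The wrist view shows the slope's bright floor from about (258,112)-(309,112) at the stop down to (255,227)-(311,227) at the open end. The pad is at (132,67) and the dish with the tin at (103,204).

```bash
python3 - <<'E'
from h import *
f=dict(np.load("pics/w1.npz"),fx=369.09976,fy=369.09976,cx=278.1319,cy=207.8629)
im=cv2.imread("pics/w1.png");f["hsv"]=cv2.cvtColor(im,cv2.COLOR_BGR2HSV);H,S,V=[f["hsv"][:,:,i].astype(int) for i in range(3)]
for r in(130,170,210): print(r,[tuple(f["hsv"][r,c]) for c in (248,253,256,258,260,264,306,308,310,312,314)])
for r in(104,107,109,111,113,116,224,227,229): print(r,f["hsv"][r,285])
m=(V>140)&(S>90);m[:,:240]=0;m[:,330:]=0
c=blob(f,m,(283,170))
b=cv2.approxPolyDP(c,4,True)[:,0];print(b.tolist())
x=c[:,0]
# rows -> left/right/ top
L=[];Rr=[]
for r in range(118,222,4):
    q=x[x[:,1]==r,0];t=(r-112)/115;z=.014+.027*t
    L.append(ray(f,(q.min()-.5,r),z)[0]);Rr.append(ray(f,(q.max()+.5,r),z)[0])
L=np.array(L);Rr=np.array(Rr);Mi=(L+Rr)/2
d=np.polyfit(Mi[:,0],Mi[:,1],1);print("center line yaw",np.degrees(np.arctan(d[0])),"width",np.linalg.norm(L-Rr,axis=1)[[0,8,16,-1]])
for nm,A in(("L",L),("R",Rr)): print(nm,np.degrees(np.arctan(np.polyfit(A[:,0],A[:,1],1)[0])))
top=min(x[np.abs(x[:,0]-285)<15,1]);bot_=max(x[np.abs(x[:,0]-285)<15,1]);print("rows",top,bot_)
print("foot",ray(f,(285,top-.5),.014),"end",ray(f,(284,bot_+.5),.041))
fx=ray(f,(285,top-.5),.014)[0,0];print("center y at foot",np.polyval(d,fx))
print("pad",rect(f,blob(f,V<45,(132,67)),.004))
E
```

```text
130 [(np.uint8(14), np.uint8(57), np.uint8(89)), (np.uint8(12), np.uint8(188), np.uint8(95)), (np.uint8(15), np.uint8(152), np.uint8(141)), (np.uint8(18), np.uint8(135), np.uint8(197)), (np.uint8(17), np.uint8(136), np.uint8(193)), (np.uint8(18), np.uint8(135), np.uint8(200)), (np.uint8(17), np.uint8(138), np.uint8(187)), (np.uint8(16), np.uint8(141), np.uint8(105)), (np.uint8(12), np.uint8(182), np.uint8(77)), (np.uint8(12), np.uint8(188), np.uint8(115)), (np.uint8(12), np.uint8(167), np.uint8(122))]
170 [(np.uint8(15), np.uint8(55), np.uint8(92)), (np.uint8(13), np.uint8(191), np.uint8(115)), (np.uint8(17), np.uint8(143), np.uint8(160)), (np.uint8(17), np.uint8(135), np.uint8(198)), (np.uint8(17), np.uint8(136), np.uint8(197)), (np.uint8(17), np.uint8(135), np.uint8(198)), (np.uint8(17), np.uint8(140), np.uint8(173)), (np.uint8(15), np.uint8(148), np.uint8(81)), (np.uint8(12), np.uint8(192), np.uint8(110)), (np.uint8(12), np.uint8(193), np.uint8(115)), (np.uint8(14), np.uint8(86), np.uint8(154))]
210 [(np.uint8(15), np.uint8(53), np.uint8(86)), (np.uint8(12), np.uint8(190), np.uint
[... 227 characters left out ...]
int8(81)), (np.uint8(12), np.uint8(189), np.uint8(93)), (np.uint8(12), np.uint8(190), np.uint8(117)), (np.uint8(12), np.uint8(134), np.uint8(126)), (np.uint8(15), np.uint8(56), np.uint8(182))]
104 [13 96 77]
107 [ 12 192 110]
109 [ 13 188 107]
111 [ 11 198  45]
113 [ 16 146 131]
116 [ 17 135 192]
224 [ 17 136 189]
227 [ 16 100 178]
229 [ 15  56 170]
[[257, 113], [255, 226], [305, 227], [307, 114]]
center line yaw 12.748767880587668 width [0.05758052 0.05814327 0.05873867 0.0582851 ]
L 12.43274355465969
R 13.0620768929546
rows 113 227
foot [[ 0.62883962 -0.26574953]] end [[ 0.50393616 -0.29647904]]
center y at foot -0.262820411705996
pad (array([ 0.6319, -0.0891]), array([82.7, 83.4]), 110.1)
```

Call:
send_rows(plan="0.015 -0.034 0.01 0 0 0 0.085; 0.03 -0.068 0.02 0 0 0 0.085; 0.045 -0.102 0.03 0 0 0 0.085; 0.06 -0.136 0.04 0 0 0 0.085; 0.075 -0.17 0.05 0 0 0 0.085; 0.09 -0.204 0.06 0 0 0 0.085; 0.105 -0.238 0.07 0 0 0 0.085; 0.12 -0.272 0.08 0 0 0 0.085; 0.133 -0.304 0.09 0 0 0 0.085; 0.142 -0.327 0.1 0 0 1 0.085")

```text
clock: 2.25
position: [0.6356, 0.0819, 0.2001]
tool_rot: [-3.141, -0.0, 0.229]
force: [-0.8, -0.2, 0.6]
grip_width: 0.0851
finger_force: 0.0
```

Call:
send_rows(plan="0 0 0 0 0 0 0.085; 0 0 0 0 0 0 0.085")

```text
clock: 2.42
position: [0.6352, 0.0799, 0.1998]
tool_rot: [3.141, 0.001, 0.229]
force: [0.3, -1.7, 0.1]
grip_width: 0.0848
finger_force: 0.0
```

```bash
python3 - <<'E'
from h import *
go((.636,.081,.2),13)
f=cam("wrist");cv2.imwrite("pics/w2.png",f["color"][:,:,::-1])
print(proj(f,[[.636,.081,.054]]).round())
E
```

```text
pose [0.6352 0.0799 0.1998] [1.80e+02 1.00e-01 1.31e+01] shift mm [ 1.  -0.9 -0.2] rotvec [0.  0.1 0.1] t 2.4167
[[277. 188.]]
```

View pics/w2.png

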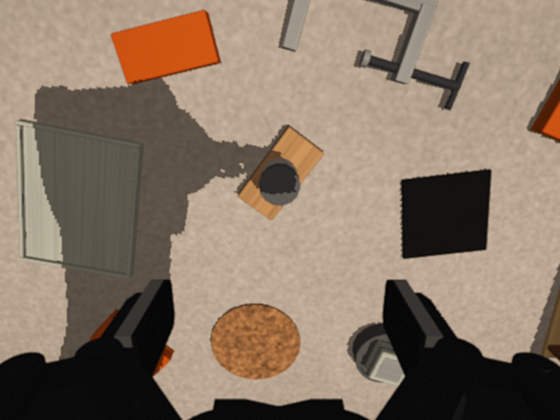

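The pot's lid is at (280,180) on the block at (280,172). The pad is at (446,214), the cork mat at (255,340), and the metal tray's outer edges run (20,120)-(142,145)-(130,275)-(22,257).

```bash
python3 - <<'E'
from h import *
f=cam("wrist");H,S,V=[f["hsv"][:,:,i].astype(int) for i in range(3)]
for r in range(152,212,4): print(r,[(int(S[r,c]),int(V[r,c])) for c in (270,280,290)])
print([ (c,int(S[178,c]),int(V[178,c])) for c in range(250,312,4)])
print("pad",rect(f,blob(f,V<45,(446,214)),.004))
print("cork",rect(f,blob(f,(S>80)&(V>50)&(H<25),(255,340)),.004))
print("block",rect(f,blob(f,(S>80)&(V>60)&(H<30),(295,150)),.016))
E
```

```text
152 [(150, 97), (148, 148), (143, 189)]
156 [(147, 97), (151, 120), (143, 196)]
160 [(65, 83), (44, 81), (143, 208)]
164 [(49, 68), (40, 45), (81, 114)]
168 [(28, 46), (29, 44), (44, 52)]
172 [(22, 46), (29, 44), (28, 45)]
176 [(33, 46), (23, 45), (34, 45)]
180 [(35, 44), (28, 45), (23, 44)]
184 [(22, 46), (23, 44), (28, 46)]
188 [(28, 45), (30, 43), (28, 45)]
192 [(29, 44), (31, 50), (27, 47)]
196 [(32, 95), (29, 96), (31, 98)]
200 [(30, 95), (35, 96), (41, 117)]
204 [(120, 160), (48, 101), (55, 189)]
208 [(144, 188), (72, 181), (54, 193)]
[(250, 149, 91), (254, 148, 93), (258, 112, 66), (262, 30, 43), (266, 28, 46), (270, 18, 42), (274, 28, 46), (278, 23, 45), (282, 28, 46), (286, 29, 44), (290, 28, 45), (294, 29, 62), (298, 145, 192), (302, 123, 186), (306, 53, 192), (310, 56, 182)]
pad (array([ 0.6324, -0.0876]), array([82.2, 82.7]), 110.1)
cork (array([0.4441, 0.0612]), array([98.5, 99.7]), 103.0)
block (array([0.6383, 0.0792]), array([41.2, 80.8]), 156.4)
```

```bash
python3 - <<'E'
from h import *
f=cam("wrist");H,S,V=[f["hsv"][:,:,i].astype(int) for i in range(3)]
m=(S<80)&(V<125);m[:158]=0;m[212:]=0;m[:,:250]=0;m[:,310:]=0
c=blob(f,m,(280,180));x=c[:,0];print("bbox",cv2.boundingRect(c))
w=ray(f,x[x[:,1]>186],.054)
from scipy.optimize import least_squares
r=least_squares(lambda p:np.hypot(*(w-p).T)-.017,[.636,.081],loss="soft_l1",f_scale=.001);print(r.x.round(4),np.abs(r.fun).max())
x=r.x;go((x[0],x[1],.026),13)
E
```

```text
bbox (257, 159, 40, 46)
[0.6396 0.0797] 0.0015820632074254187
pose [0.6359 0.0777 0.2008] [179.9  -0.   12.9] shift mm [  4.   -1.3 174.8] rotvec [ 0.1 -0.  -0.1] t 2.5667
```

Call:
send_rows(plan="0.004 0 0.04 0 0 0 0.085; 0.004 0 0.08 0 0 0 0.085; 0.004 0 0.12 0 0 0 0.085; 0.004 0 0.15 0 0 0 0.085; 0.004 0 0.168 0 0 0 0.085; 0.004 0 0.174 0 0 0 0.085; 0.004 0 0.174 0 0 0 0.06; 0.004 0 0.174 0 0 0 0.03; 0.004 0 0.174 0 0 0 0.03; 0.004 0 0.174 0 0 0 0.03")

```text
clock: 3.4
position: [0.6406, 0.0807, 0.028]
tool_rot: [3.141, -0.002, 0.228]
force: [-0.2, -0.5, -0.2]
grip_width: 0.0383
finger_force: 0.0
```

Call:
send_rows(plan="0 0 0 0 0 0 0.025; 0 0 0 0 0 0 0.025; 0 0 0 0 0 0 0.025; 0 0 0 0 0 0 0.025; 0 0 -0.01 0 0 0 0.025; 0 0 -0.04 0 0 0 0.025")

```text
clock: 3.9
position: [0.6377, 0.0806, 0.0644]
tool_rot: [-3.141, 0.005, 0.229]
force: [-1.0, -0.5, -0.4]
grip_width: 0.0327
finger_force: 30.0
```

Call:
send_rows(plan="0 0.01 -0.03 0 0 0 0.025; -0.01 0.045 -0.04 0 0 0 0.025; -0.02 0.08 -0.04 0 0 0 0.025; -0.03 0.115 -0.04 0 -2 0 0.025; -0.04 0.15 -0.04 0 -4 0 0.025; -0.05 0.185 -0.04 0 -6 0 0.025; -0.06 0.22 -0.04 0 -8 0 0.025; -0.075 0.255 -0.037 0 -10 0 0.025; -0.085 0.295 -0.034 0 -12 0 0.025; -0.095 0.333 -0.034 0 -12 0 0.025")

```text
clock: 4.73
position: [0.6226, -0.2663, 0.1008]
tool_rot: [-3.141, 0.211, 0.229]
force: [1.0, 0.3, -0.2]
grip_width: 0.033
finger_force: 30.0
```

Call:
send_rows(plan="0 0 0 0 0 0 0.025; 0 0 0 0 0 0 0.025")

```text
clock: 4.9
position: [0.6218, -0.2681, 0.1011]
tool_rot: [3.14, 0.209, 0.224]
force: [0.5, 1.5, -0.8]
grip_width: 0.0327
finger_force: 30.0
```

```bash
cat >> h.py <<'E'
def slope():
    s=observe();y=np.radians(12.75);t=np.radians(12)
    u=np.array([np.sin(t)*np.cos(y),np.sin(t)*np.sin(y),np.cos(t)]);fl=np.array([np.cos(t)*np.cos(y),np.cos(t)*np.sin(y),-np.sin(t)])
    T=R.from_euler("xyz",s["tool_rot"]);c=s["position"]-T.apply([0,0,.0085])
    d=c-np.array([.6285-.013*np.cos(y),-.2633-.013*np.sin(y),.036]);w=np.cross(u,fl)
    print("pot above seat %.1f, downhill %.1f, across(+y) %.1f mm"%tuple(1000*np.array([d@u,d@fl,d@w])),"axis.u",T.apply([0,0,-1])-u,"force u %.1f f %.1f"%(s["force"]@u,s["force"]@fl),"grip",s["grip_width"],"tool yaw",np.degrees(s["tool_rot"]))
E
python3 - <<'E'
from h import *
slope()
f=cam("wrist");cv2.imwrite("pics/w3.png",f["color"][:,:,::-1])
E
```

```text
pot above seat 73.3, downhill -8.2, across(+y) -3.1 mm axis.u [-4.34048685e-04  1.56142839e-03  1.53946131e-05] force u -0.6 f 1.0 grip 0.03274111272853587 tool yaw [179.92596207  11.99553172  12.84001384]
```

View pics/w3.png

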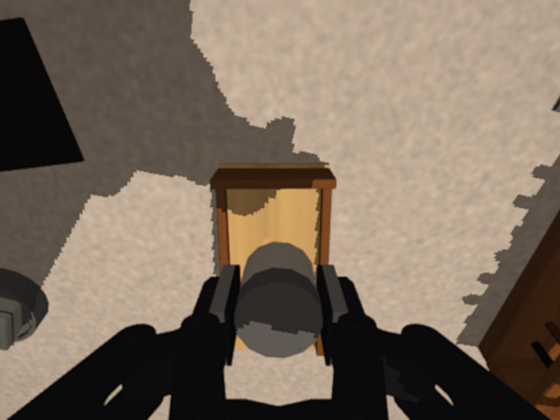

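The pot is held upright between the fingers, centred at column 278. The tray's floor spans columns 228-320 below the stop at row 187.

Call:
send_rows(plan="0 -0.002 0.03 0 0 0 0.025; 0 -0.002 0.055 0 0 0 0.025; 0 -0.002 0.066 0 0 0 0.025; 0 -0.002 0.068 0 0 0 0.025; 0 -0.002 0.069 0 0 0 0.025; 0 -0.002 0.07 0 0 0 0.025")

```text
clock: 5.45
position: [0.609, -0.2661, 0.0333]
tool_rot: [3.141, 0.208, 0.229]
force: [-0.2, 0.8, -0.2]
grip_width: 0.0329
finger_force: 30.0
```

```bash
python3 -c "
from h import *
slope()"
```

```text
pot above seat 4.4, downhill -5.9, across(+y) 1.6 mm axis.u [-0.002123    0.001601    0.00036135] force u -0.2 f 0.0 grip 0.032901256028257046 tool yaw [179.95690379  11.89993396  13.10508176]
```

Creep down to contact.

Call:
send_rows(plan="0 0.001 0.001 0 0 0 0.025; 0 0.001 0.002 0 0 0 0.025; 0 0.001 0.003 0 0 0 0.025; 0 0.001 0.003 0 0 0 0.025")

```text
clock: 5.78
position: [0.6085, -0.2677, 0.0306]
tool_rot: [3.14, 0.208, 0.228]
force: [-1.2, 0.9, 13.5]
grip_width: 0.0328
finger_force: 31.0
```

Call:
send_rows(plan="0 0 0.001 0 0 0 0.025; 0 0 0.001 0 0 0 0.025")

```text
clock: 5.95
position: [0.6086, -0.2678, 0.0305]
tool_rot: [3.14, 0.207, 0.228]
force: [-2.7, 2.6, 24.9]
grip_width: 0.0329
finger_force: 31.7
```

Call:
send_rows(plan="0 0 0.0005 0 0 0 0.025; 0 0 0.001 0 0 0 0.025")

```text
clock: 6.12
position: [0.6088, -0.2678, 0.0303]
tool_rot: [3.14, 0.206, 0.228]
force: [-5.2, 5.4, 41.7]
grip_width: 0.0325
finger_force: 32.8
```

Call:
send_rows(plan="0 0 -0.0025 0 0 0 0.025; 0.002 0 -0.0025 0 0 0 0.025; 0.004 0 -0.0025 0 0 0 0.025; 0.005 0 -0.0025 0 0 0 0.025; 0.006 0 -0.0025 0 0 0 0.025")

```text
clock: 6.53
position: [0.6137, -0.2666, 0.0296]
tool_rot: [3.141, 0.209, 0.228]
force: [-7.5, 0.9, 23.6]
grip_width: 0.0324
finger_force: 32.6
```

Call:
send_rows(plan="0.001 0 0 0 0 0 0.025; 0.002 0 0 0 0 0 0.025; 0.002 0 0 0 0 0 0.025")

```text
clock: 6.78
position: [0.6156, -0.2662, 0.0291]
tool_rot: [3.141, 0.209, 0.228]
force: [-6.2, 0.9, 19.1]
grip_width: 0.0325
finger_force: 32.2
```

```bash
python3 -c "
from h import *
slope()"
```

```text
pot above seat 1.7, downhill 1.2, across(+y) 0.0 mm axis.u [-5.47181654e-04  2.04475778e-03  1.52278075e-05] force u 17.5 f -9.6 grip 0.03245115333258451 tool yaw [179.94091146  11.99565944  13.04878576]
```

Call:
send_rows(plan="0 0 -0.001 0 0 0 0.025; 0.001 0 -0.001 0 0 0 0.025; 0.001 0 -0.001 0 0 0 0.025")

```text
clock: 7.03
position: [0.6167, -0.2655, 0.0287]
tool_rot: [3.141, 0.209, 0.228]
force: [-2.2, 0.1, 6.5]
grip_width: 0.0329
finger_force: 31.4
```

Call:
send_rows(plan="0.001 0 0 0 0 0 0.025; 0.001 0 0 0 0 0 0.025")

```text
clock: 7.2
position: [0.6174, -0.2654, 0.0286]
tool_rot: [3.141, 0.21, 0.228]
force: [-3.4, -0.6, 9.9]
grip_width: 0.033
finger_force: 31.4
```

Call:
send_rows(plan="0.001 0 0 0 0 0 0.025; 0.001 0 0 0 0 0 0.025")

```text
clock: 7.37
position: [0.6176, -0.2654, 0.0286]
tool_rot: [3.142, 0.211, 0.228]
force: [-8.0, 0.2, 14.2]
grip_width: 0.0329
finger_force: 31.9
```

```bash
python3 -c "
from h import *
slope()
f=cam('wrist');cv2.imwrite('pics/w4.png',cv2.resize(f['color'][150:400,180:400],None,fx=2,fy=2)[:,:,::-1])"
```

```text
pot above seat 1.7, downhill 3.4, across(+y) 0.4 mm axis.u [ 0.00163057  0.00153735 -0.00041282] force u 12.3 f -10.6 grip 0.03294662287492054 tool yaw [179.99919503  12.11323621  13.05731678]
```

View pics/w4.png

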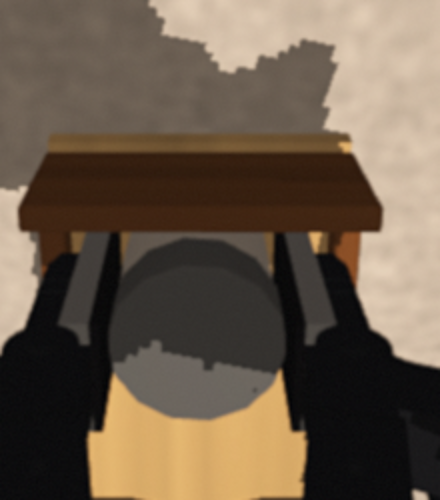

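The pot (crop centre about (198,330)) is tight under the stop's edge at row 231, and the force along the slope has risen. I'll release and back out.

Call:
send_rows(plan="0 0 0 0 0 0 0.046; 0 0 0 0 0 0 0.046; 0 0 0 0 0 0 0.046; 0 0 -0.01 0 0 0 0.046; 0 0 -0.03 0 0 0 0.05; 0 0 -0.06 0 0 0 0.06; -0.01 0 -0.09 0 0 0 0.085; -0.03 0 -0.12 0 0 0 0.085; -0.06 -0.02 -0.15 0 6 0 0.085; -0.06 -0.04 -0.16 0 12 0 0.085")

```text
clock: 8.25
position: [0.5845, -0.2335, 0.1998]
tool_rot: [3.138, -0.005, 0.226]
force: [1.6, -0.2, -0.7]
grip_width: 0.0854
finger_force: 0.0
```

```bash
python3 -c "
from h import *
go((.468,-.074,.2),13)
f=cam('wrist');cv2.imwrite('pics/w5.png',f['color'][:,:,::-1])"
```

```text
pose [ 0.5845 -0.2335  0.1998] [179.8  -0.3  13. ] shift mm [ -77.8 -181.5   -1.2] rotvec [ 0.2 -0.3 -0. ] t 8.25
```

View pics/w5.png

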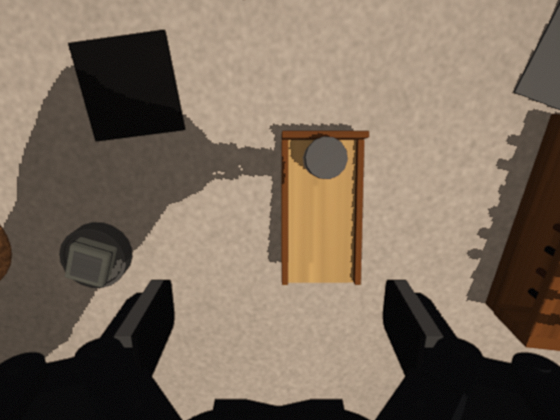

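The pot stands at (326,158) with its edge against the stop at row 137. The tin in the dish is at (92,260), so I go over it next.

Call:
send_rows(plan="-0.015 -0.036 0 0 0 0 0.085; -0.03 -0.072 0 0 0 0 0.085; -0.045 -0.108 0 0 0 0 0.085; -0.06 -0.145 0 0 0 0 0.085; -0.078 -0.182 0 0 0 0 0.085; -0.078 -0.182 0 0 0 0 0.085; -0.078 -0.182 0 0 0 0 0.085")

```text
clock: 8.88
position: [0.467, -0.0707, 0.1981]
tool_rot: [3.141, -0.001, 0.231]
force: [1.0, -0.9, 0.1]
grip_width: 0.0852
finger_force: 0.0
```

```bash
python3 -c "
from h import *
go((.468,-.074,.2),13)
f=cam('wrist');cv2.imwrite('pics/w6.png',f['color'][:,:,::-1])
np.savez('pics/w6.npz',Rm=f['Rm'],o=f['o'])
cv2.imwrite('pics/w6c.png',cv2.resize(f['color'][120:260,190:370],None,fx=3,fy=3)[:,:,::-1])"
```

```text
pose [ 0.467  -0.0707  0.1981] [ 1.80e+02 -1.00e-01  1.33e+01] shift mm [ 0.2  3.5 -1.9] rotvec [ 0.  -0.1  0.3] t 8.8833
```

View pics/w6c.png

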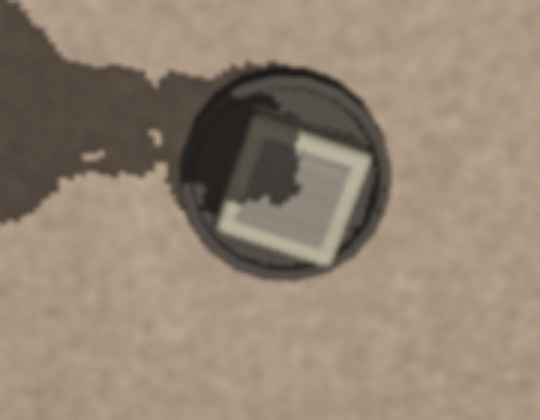

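The tin's lid corners in the crop are about (258,112), (372,155), (330,266) and (217,230). The dish rim is centred near (285,172).

```bash
python3 -c "
from h import *
f=dict(np.load('pics/w6.npz'),fx=369.09976,fy=369.09976,cx=278.1319,cy=207.8629)
p=np.array([[258,112],[372,155],[330,266],[217,230]])/3+[190,120]
w=ray(f,p,.036);print(w.round(4),w.mean(0));e=np.diff(np.r_[w,w[:1]],axis=0);print(np.linalg.norm(e,axis=1),np.degrees(np.arctan2(e[:,1],e[:,0]))%90)
# dish: lower outline in lit area
q=np.array([[390,172],[378,225],[350,255],[285,280],[230,258]])/3+[190,120];w2=ray(f,q,.02)
from scipy.optimize import least_squares
r=least_squares(lambda p:np.hypot(*(w2-p).T)-.032,[.468,-.073]);print('dish',r.x,r.fun)
go((*w.mean(0),.2),13)
"
```

```text
[[ 0.4891 -0.0639]
 [ 0.4846 -0.098 ]
 [ 0.4499 -0.0946]
 [ 0.4531 -0.0602]] [ 0.46917989 -0.07918425]
[0.03432961 0.03485711 0.03452978 0.03627295] [82.39604612 84.48672421 84.75682255 84.135041  ]
dish [ 0.4693618  -0.07674477] [-7.28129649e-04  1.21064582e-04 -7.31499420e-05  9.99830744e-04
 -1.22134712e-03]
pose [ 0.4678 -0.0719  0.1979] [ 1.80e+02 -1.00e-01  1.32e+01] shift mm [-0.3  7.5 -2.1] rotvec [ 0.  -0.1  0.2] t 8.9333
```

Call:
send_rows(plan="0 0.004 0.02 0 0 7 0.085; 0 0.008 0.05 0 0 14 0.085; 0 0.008 0.09 0 0 19.2 0.075; 0 0.008 0.13 0 0 19.2 0.065; 0 0.008 0.155 0 0 19.2 0.055; 0 0.008 0.169 0 0 19.2 0.055; 0 0.008 0.174 0 0 19.2 0.055; 0 0.008 0.174 0 0 19.2 0.055")

```text
clock: 9.6
position: [0.4691, -0.0805, 0.0221]
tool_rot: [3.141, 0.002, -0.108]
force: [-0.3, 1.1, 0.4]
grip_width: 0.0552
finger_force: 0.0
```

Call:
send_rows(plan="0 0 0 0 0 0 0.045; 0 0 0 0 0 0 0.04; 0 0 0 0 0 0 0.03; 0 0 0 0 0 0 0.03; 0 0 0 0 0 0 0.03; 0 0 0 0 0 0 0.03")

```text
clock: 10.1
position: [0.47, -0.0802, 0.0243]
tool_rot: [3.142, -0.002, -0.107]
force: [-0.5, -0.1, 5.2]
grip_width: 0.035
finger_force: 29.5
```

Call:
send_rows(plan="0 0 -0.015 0 0 0 0.03; 0 0 -0.045 0 0 0 0.03; 0.03 -0.002 -0.067 0 0 -6 0.03; 0.07 -0.004 -0.067 0 0 -12 0.03; 0.11 -0.006 -0.067 0 0 -18 0.03; 0.145 -0.008 -0.067 0 0 -24 0.03; 0.162 -0.01 -0.067 0 0 -26.2 0.03; 0.162 -0.01 -0.05 0 0 -26.2 0.03; 0.162 -0.01 -0.03 0 0 -26.2 0.03; 0.162 -0.01 -0.02 0 0 -26.2 0.03")

```text
clock: 10.93
position: [0.6309, -0.0875, 0.0421]
tool_rot: [-3.141, 0.001, 0.35]
force: [0.3, -0.4, -0.8]
grip_width: 0.0352
finger_force: 30.7
```

Call:
send_rows(plan="0 0 0 0 0 0 0.03; 0 0 0 0 0 0 0.03")

```text
clock: 11.1
position: [0.6312, -0.0873, 0.0437]
tool_rot: [3.142, 0.0, 0.35]
force: [0.6, 0.3, 0.8]
grip_width: 0.0352
finger_force: 30.7
```

```bash
python3 -c "
from h import *
go((.632,-.0878,.0125),20.1)
f=cam('wrist');cv2.imwrite('pics/w7.png',f['color'][:,:,::-1])"
```

```text
pose [ 0.6312 -0.0873  0.0437] [180.    0.   20.1] shift mm [ 0.6  0.7 31.2] rotvec [ 0.  0. -0.] t 11.1
```

View pics/w7.png

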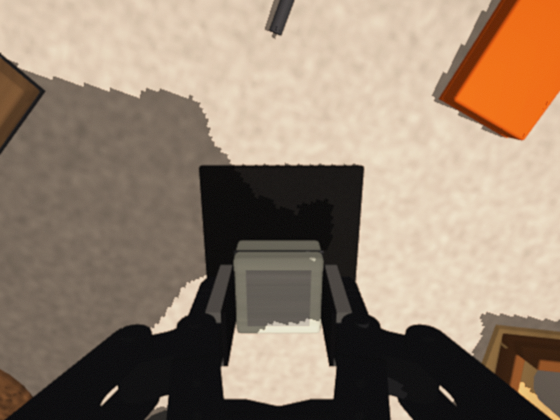

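The pad's far edge at row 165 puts the tin centred lengthwise. Pad columns 200-364 put its centre about 1.5 mm to the right, so I shift a little and lower.

Call:
send_rows(plan="0 0.0015 0.015 0 0 0 0.03; 0 0.0015 0.025 0 0 0 0.03; 0 0.0015 0.029 0 0 0 0.03; 0 0.0015 0.03 0 0 0 0.03; 0 0.0015 0.031 0 0 0 0.03")

```text
clock: 11.57
position: [0.6312, -0.0888, 0.0123]
tool_rot: [-3.141, 0.001, 0.35]
force: [-12.0, 0.3, 28.2]
grip_width: 0.0353
finger_force: 33.8
```

Call:
send_rows(plan="0 0 0.001 0 0 0 0.03; 0 0 0.001 0 0 0 0.03")

```text
clock: 11.73
position: [0.6313, -0.0888, 0.0123]
tool_rot: [3.142, 0.001, 0.35]
force: [-13.7, 0.5, 27.7]
grip_width: 0.035
finger_force: 33.7
```

Call:
send_rows(plan="0 0 -0.002 0 0 0 0.03; 0 0 -0.002 0 0 0 0.055; 0 0 -0.002 0 0 0 0.055; 0 0 -0.005 0 0 0 0.055; 0 0 -0.03 0 0 0 0.06; 0 0 -0.06 0 0 0 0.085; -0.03 0.01 -0.1 0 0 0 0.085; -0.07 0.025 -0.13 0 0 0 0.085; -0.11 0.035 -0.16 0 0 0 0.085; -0.15 0.042 -0.18 0 0 0 0.085")

```text
clock: 12.57
position: [0.5281, -0.1656, 0.1765]
tool_rot: [3.141, -0.001, 0.351]
force: [0.2, -0.9, 0.8]
grip_width: 0.0852
finger_force: 0.0
```

Call:
send_rows(plan="0 0 0 0 0 0 0.085; 0 0 0 0 0 0 0.085")

```text
clock: 12.73
position: [0.5282, -0.1666, 0.1765]
tool_rot: [3.14, -0.001, 0.348]
force: [0.9, -0.3, -0.4]
grip_width: 0.0851
finger_force: 0.0
```

```bash
python3 -c "
from h import *
go((.469,-.076,.2),20)
f=cam('wrist');cv2.imwrite('pics/w8.png',f['color'][:,:,::-1])
H,S,V=[f['hsv'][:,:,i].astype(int) for i in range(3)]
print('pad',rect(f,blob(f,V<45,proj(f,[.632,-.05,.004])[0],3),.004))
for p in proj(f,[[.632,-.088,.024],[.469,-.076,.02]]).round().astype(int): print(p,f['hsv'][p[1],p[0]])
"
```

```text
pose [ 0.5282 -0.1666  0.1765] [ 1.799e+02 -1.000e-01  1.990e+01] shift mm [ -24.7 -105.3  -23.7] rotvec [ 0.1 -0.1 -0.1] t 12.7333
pad (array([ 0.6211, -0.0927]), array([58.1, 82.6]), 109.9)
[224  21] [ 17  32 151]
[155 214] [20 38 40]
```

View pics/w8.png

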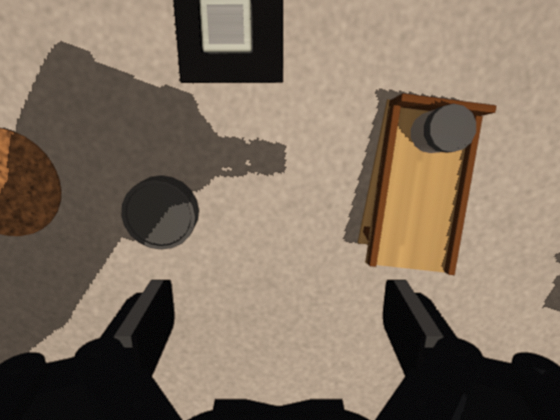

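The tin (227,25) sits in the middle of the pad, and the pot is seated at (450,128). The empty dish's rim is centred at (160,213), spanning 121-198 by 176-249.

```bash
python3 -c "
from h import *
f=cam('wrist')
w=ray(f,[[121,213],[198,213],[160,249],[160,213]],.02);print(w.round(4))
c=w[2]+.032*np.array([np.cos(np.radians(19.9)),np.sin(np.radians(19.9))]);m=w[:2].mean(0);print(c,m)
go((*((m+w[3])/2),.19),20)
"
```

```text
[[ 0.4604 -0.047 ]
 [ 0.483  -0.109 ]
 [ 0.4389 -0.0868]
 [ 0.4719 -0.0784]]
[ 0.4689687  -0.07586212] [ 0.47172731 -0.07801182]
pose [ 0.5291 -0.1645  0.1749] [-180.    -0.    20.1] shift mm [ -24.2 -100.8  -15.1] rotvec [-0.  -0.   0.1] t 12.8333
```

Call:
send_rows(plan="-0.009 -0.036 0 0 0 0 0.085; -0.018 -0.072 0.02 0 0 0 0.085; -0.0247 -0.1035 0.05 0 0 0 0.085; -0.0247 -0.1035 0.085 0 0 0 0.085; -0.0247 -0.1035 0.12 0 0 0 0.085; -0.0247 -0.1035 0.15 0 0 0 0.085; -0.0247 -0.1035 0.165 0 0 0 0.085; -0.0247 -0.1035 0.171 0 0 0 0.085; -0.0247 -0.1035 0.171 0 0 0 0.075; -0.0247 -0.1035 0.171 0 0 0 0.06", grip_force=40)

```text
clock: 13.67
position: [0.4703, -0.0757, 0.004]
tool_rot: [-3.141, 0.0, 0.351]
force: [-1.5, 2.0, 3.7]
grip_width: 0.0644
finger_force: 4.3
```

Call:
send_rows(plan="0 0 0 0 0 0 0.055; 0 0 0 0 0 0 0.055; 0 0 0 0 0 0 0.055; 0 0 0 0 0 0 0.055; 0 0 -0.01 0 0 0 0.055; 0 0 -0.03 0 0 0 0.055")

```text
clock: 14.17
position: [0.469, -0.076, 0.0336]
tool_rot: [-3.14, 0.002, 0.351]
force: [-0.5, -0.6, -0.9]
grip_width: 0.0622
finger_force: 44.4
```

Call:
send_rows(plan="0.004 -0.025 -0.02 0 0 0 0.055; 0.009 -0.055 -0.025 0 0 0 0.055; 0.014 -0.085 -0.025 0 0 0 0.055; 0.019 -0.115 -0.025 0 0 0 0.055; 0.023 -0.138 -0.015 0 0 0 0.055; 0.023 -0.138 -0.01 0 0 0 0.055; 0.023 -0.138 -0.01 0 0 0 0.055; 0.023 -0.138 -0.01 0 0 0 0.055")

```text
clock: 14.83
position: [0.4442, 0.0608, 0.0443]
tool_rot: [3.141, 0.0, 0.35]
force: [-0.1, -0.6, -1.3]
grip_width: 0.0619
finger_force: 44.4
```

```bash
python3 -c "
from h import *
go((.444,.0615,.009),20)
f=cam('wrist');cv2.imwrite('pics/w9.png',f['color'][:,:,::-1])
print(proj(f,[[.444+.032*.94,.0615+.032*.34,.06]]))"
```

```text
pose [0.4442 0.0608 0.0443] [180.    0.   20.1] shift mm [ 0.1 -0.8 35.3] rotvec [0.  0.  0.1] t 14.8333
[[275.80171772 224.345077  ]]
```

View pics/w9.png

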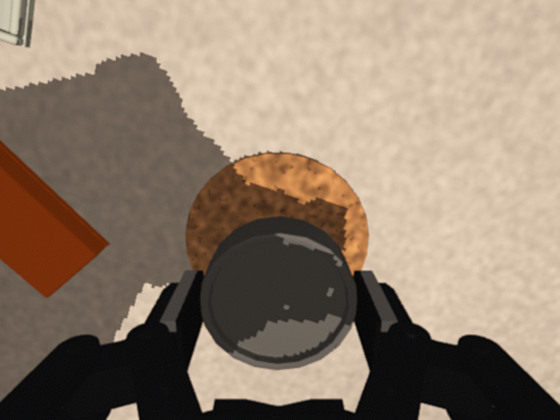

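The cork's far edge at row 152 and columns 186-369, with the dish's near rim at row 369, put the two centres within about 1 mm of each other. I lower the dish.

Call:
send_rows(plan="0.0005 0 0.015 0 0 0 0.055; 0.0005 0 0.028 0 0 0 0.055; 0.0005 0 0.033 0 0 0 0.055; 0.0005 0 0.0345 0 0 0 0.055; 0.0005 0 0.0355 0 0 0 0.055")

```text
clock: 15.3
position: [0.4448, 0.0609, 0.0087]
tool_rot: [3.141, 0.0, 0.349]
force: [-2.8, -2.8, 11.8]
grip_width: 0.0627
finger_force: 45.8
```

Call:
send_rows(plan="0 0 0.0005 0 0 0 0.055; 0 0 0.001 0 0 0 0.055")

```text
clock: 15.47
position: [0.4448, 0.0609, 0.0085]
tool_rot: [3.141, -0.0, 0.35]
force: [-7.4, -1.5, 31.6]
grip_width: 0.0626
finger_force: 47.3
```

Call:
send_rows(plan="0 0 -0.002 0 0 0 0.085; 0 0 -0.002 0 0 0 0.085; 0 0 -0.002 0 0 0 0.085; 0 0 -0.03 0 0 0 0.085; 0 0 -0.07 0 0 7 0.085; 0.03 0.008 -0.11 0 0 14 0.085; 0.065 0.018 -0.14 0 0 21 0.085; 0.1 0.028 -0.16 0 0 28 0.085; 0.135 0.038 -0.18 0 0 35 0.085; 0.17 0.048 -0.19 0 0 42 0.085")

```text
clock: 16.3
position: [0.6136, 0.0742, 0.1975]
tool_rot: [-3.14, -0.002, -0.389]
force: [-0.5, -0.0, -0.0]
grip_width: 0.0845
finger_force: 0.0
```

Call:
send_rows(plan="0 0 0 0 0 2 0.085; 0 0 0 0 0 2 0.085; 0 0 0 0 0 2 0.085")

```text
clock: 16.55
position: [0.6111, 0.0741, 0.1938]
tool_rot: [3.141, 0.001, -0.416]
force: [-0.6, -0.4, 0.0]
grip_width: 0.0851
finger_force: 0.0
```

```bash
python3 -c "
from h import *
go((.638,.0795,.01),-23.8)
f=cam('wrist');cv2.imwrite('pics/w10.png',f['color'][:,:,::-1]);np.savez('pics/w10.npz',Rm=f['Rm'],o=f['o'])
H,S,V=[f['hsv'][:,:,i].astype(int) for i in range(3)]
print(proj(f,[.638,.0795,.016]))
c=blob(f,(S>75)&(V>60)&(H<30),proj(f,[.638,.0795,.016])[0]);print(cv2.boundingRect(c));r=rect(f,c,.016);print('block',r);go((*r[0],.01),r[2]-180)"
```

```text
pose [0.6111 0.0741 0.1938] [ 1.80e+02  1.00e-01 -2.38e+01] shift mm [ 22.6 -15.9 183.8] rotvec [ 0.   0.1 -0. ] t 16.55
[[259.1663985  154.64917974]]
(235, 107, 49, 93)
block (array([0.6376, 0.0791]), array([40.6, 81. ]), 156.4)
pose [0.6108 0.074  0.1937] [ 1.80e+02  1.00e-01 -2.38e+01] shift mm [ 22.8 -15.6 183.7] rotvec [ 0.   0.1 -0.2] t 16.6
```

View pics/w10.png

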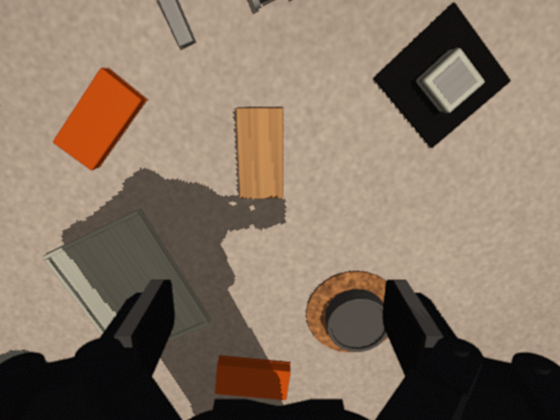

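The block is at (260,152), lined up with the fingers. The dish sits in the middle of the cork and the tin on the pad. The metal tray's visible outer corners are about (138,211), (44,258) and (208,320).

Call:
send_rows(plan="0.0228 -0.0155 0.04 0 0 0 0.085; 0.0228 -0.0155 0.08 0 0 0 0.08; 0.0228 -0.0155 0.12 0 0 0 0.07; 0.0228 -0.0155 0.155 0 0 0 0.065; 0.0228 -0.0155 0.175 0 0 0 0.065; 0.0228 -0.0155 0.185 0 0 0 0.065; 0.0228 -0.0155 0.187 0 0 0 0.065; 0.0228 -0.0155 0.187 0 0 0 0.05; 0.0228 -0.0155 0.187 0 0 0 0.03; 0.0228 -0.0155 0.187 0 0 0 0.03", grip_force=30)

```text
clock: 17.43
position: [0.64, 0.0792, 0.0093]
tool_rot: [-3.14, -0.002, -0.417]
force: [-1.2, 0.1, 3.3]
grip_width: 0.0388
finger_force: 30.5
```

Call:
send_rows(plan="0 0 0 0 0 0 0.03; 0 0 0 0 0 0 0.03; 0 0 0 0 0 0 0.03; 0 0 -0.01 0 0 0 0.03; 0 0 -0.04 0 0 0 0.03; 0 0 -0.07 0 0 0 0.03")

```text
clock: 17.93
position: [0.6385, 0.079, 0.0786]
tool_rot: [3.141, 0.001, -0.417]
force: [0.0, -0.1, 0.3]
grip_width: 0.039
finger_force: 30.5
```

```bash
python3 -c "
from h import *
f=dict(np.load('pics/w10.npz'),fx=369.09976,fy=369.09976,cx=278.1319,cy=207.8629)
w=ray(f,[[138,211],[44,258],[208,320]],.01);print(w.round(4),np.linalg.norm(w[1]-w[0]),np.linalg.norm(w[2]-w[0]),'centre',(w[1]+w[2])/2)
for e in (w[1]-w[0],w[2]-w[0]):print(np.degrees(np.arctan2(e[1],e[0])))
t=cam('top');H,S,V=[t['hsv'][:,:,i].astype(int) for i in range(3)]
m=(H>24)&(S>15)&(S<60)&(V>110);m[:,:165]=0;m[:,240:]=0;m[:195]=0;m[280:]=0
print('tray top',rect(t,blob(t,m,(203,237),5),.008))
go((.56,.26,.06),-3)
"
```

```text
[[0.6347 0.2065]
 [0.6297 0.3159]
 [0.5011 0.2018]] 0.10953049893511074 0.1337150300529158 centre [0.56538825 0.25881451]
92.61526972681942
-177.98163330219072
tray top (array([0.5639, 0.263 ]), array([139. , 105.1]), 2.2)
pose [0.6416 0.0793 0.0852] [-179.8   -0.3  -23.9] shift mm [-148.  -131.9   24.9] rotvec [ -0.2  -0.4 -20.9] t 17.9833
```

Call:
send_rows(plan="-0.02 -0.019 0 0 0 -4 0.03; -0.042 -0.04 0 0 0 -8 0.03; -0.065 -0.062 0 0 0 -12 0.03; -0.088 -0.084 0 0 0 -16 0.03; -0.11 -0.105 0 0 0 -20 0.03; -0.13 -0.123 0 0 0 -24 0.03; -0.142 -0.135 0 0 0 -26.2 0.03; -0.142 -0.135 0 0 0 -26.2 0.03; -0.142 -0.135 0 0 0 -26.2 0.03; -0.142 -0.135 0 0 0 -26.2 0.03")

```text
clock: 18.82
position: [0.5647, 0.2588, 0.0777]
tool_rot: [3.141, -0.001, 0.038]
force: [0.2, -1.3, -0.5]
grip_width: 0.0389
finger_force: 30.5
```

```bash
python3 -c "
from h import *
go((.563,.26,.014),2.3)
f=cam('wrist');cv2.imwrite('pics/w11.png',f['color'][:,:,::-1]);np.savez('pics/w11.npz',Rm=f['Rm'],o=f['o'])"
```

```text
pose [0.5647 0.2588 0.0777] [180.   -0.    2.2] shift mm [-1.7 -1.3 63.7] rotvec [ 0.  -0.  -0.1] t 18.8167
```

View pics/w11.png

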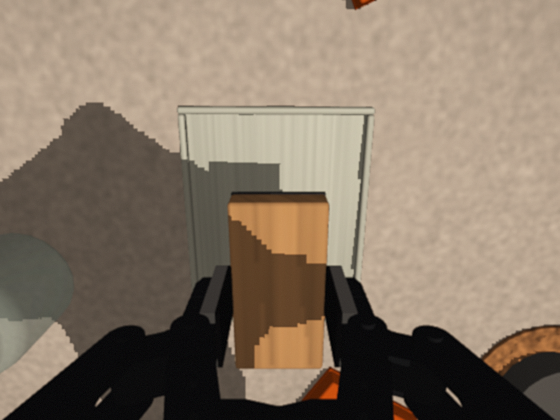

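The metal tray's far outer corners are (178,107) and (374,108). The held block's top runs from (230,203)-(328,203) to (236,368)-(323,366).

```bash
python3 -c "
from h import *
f=dict(np.load('pics/w11.npz'),fx=369.09976,fy=369.09976,cx=278.1319,cy=207.8629)
y=np.radians(2.3);ex=np.array([np.cos(y),np.sin(y)]);ey=np.array([-np.sin(y),np.cos(y)])
w=ray(f,[[178,107],[374,108]],.01);e=w[0]-w[1];print('w',np.linalg.norm(e),'yaw',np.degrees(np.arctan2(e[1],e[0]))-90);tc=w.mean(0)-.07*ex;print('tray',tc)
for zt in(.084,.087):
  b=ray(f,[[230,203],[328,203],[236,368],[323,366]],zt);bc=b.mean(0);print(b.round(4).tolist(),'block',bc,'L',np.linalg.norm(b[0]-b[2]),'shift tool x %.4f y %.4f'%((tc-bc)@ex,-(tc-bc)@ey))
  l=(b[0]+b[1]-b[2]-b[3]);print('byaw',np.degrees(np.arctan2(l[1],l[0])))
"
```

```text
w 0.10828840016791966 yaw 1.8565249867349678
tray [0.56367417 0.25926307]
[[0.6014, 0.2785], [0.6028, 0.2403], [0.522, 0.2761], [0.5246, 0.2363]] block [0.56268254 0.2578023 ] L 0.07948077948784245 shift tool x 0.0010 y -0.0014
byaw 2.333297731940899
[[0.6024, 0.2781], [0.6038, 0.2408], [0.5247, 0.2758], [0.5272, 0.2369]] block [0.56451169 0.25788127] L 0.07773976961570365 shift tool x -0.0008 y -0.0014
byaw 2.3332977319408825
```

Call:
send_rows(plan="0 -0.0012 0.025 0 0 0 0.03; 0 -0.0012 0.045 0 0 0 0.03; 0 -0.0012 0.057 0 0 0 0.03; 0 -0.0012 0.061 0 0 0 0.03; 0 -0.0012 0.063 0 0 0 0.03; 0 -0.0012 0.063 0 0 0 0.03")

```text
clock: 19.37
position: [0.5643, 0.261, 0.0146]
tool_rot: [3.142, -0.0, 0.039]
force: [-0.1, -0.7, -0.1]
grip_width: 0.0394
finger_force: 30.5
```

Call:
send_rows(plan="0 0 0.001 0 0 0 0.03; 0 0 0.002 0 0 0 0.03; 0 0 0.002 0 0 0 0.03")

```text
clock: 19.62
position: [0.5645, 0.2614, 0.0133]
tool_rot: [-3.141, -0.001, 0.04]
force: [-0.5, -0.2, 3.8]
grip_width: 0.0386
finger_force: 30.9
```

Call:
send_rows(plan="0 0 0.0005 0 0 0 0.03; 0 0 0.0005 0 0 0 0.055; 0 0 0.0005 0 0 0 0.055; 0 0 0.0005 0 0 0 0.055; 0 0 -0.02 0 0 0 0.055; 0 0 -0.05 0 0 0 0.055; 0 0 -0.09 0 0 0 0.07; 0 0 -0.13 0 0 0 0.085; 0 0 -0.17 0 0 0 0.085; 0 0 -0.18 0 0 0 0.085")

```text
clock: 20.45
position: [0.5658, 0.2623, 0.1987]
tool_rot: [-3.138, -0.007, 0.04]
force: [0.1, 0.6, 0.5]
grip_width: 0.0851
finger_force: 0.0
```

Call:
send_rows(plan="0 0 0 0 0 0 0.085; 0 0 0 0 0 0 0.085; 0 0 0 0 0 0 0.085")

```text
clock: 20.7
position: [0.5634, 0.261, 0.1912]
tool_rot: [3.141, 0.001, 0.04]
force: [0.3, 0.6, -0.1]
grip_width: 0.0848
finger_force: 0.0
```

```bash
python3 -c "
from h import *
f=cam('wrist');H,S,V=[f['hsv'][:,:,i].astype(int) for i in range(3)]
print('block',rect(f,blob(f,(S>80)&(V>60)&(H<30),proj(f,[.564,.26,.02])[0]),.02))
t=cam('top');H,S,V=[t['hsv'][:,:,i].astype(int) for i in range(3)]
print('cork',rect(t,blob(t,(S>80)&(V>50)&(H<25),proj(t,[.444-.042,.0615,.004])[0]),.004))
m=(S<50)&(V<115)
try: print('dish',rect(t,blob(t,m,proj(t,[.444,.0615,.024])[0]),.024))
except Exception as e: print(e)
go((.56,.26,.19))"
```

```text
block (array([0.5633, 0.2612]), array([80.5, 40.3]), 2.5)
cork (array([0.4436, 0.0617]), array([96.8, 97.1]), 96.9)
dish (array([0.4421, 0.0618]), array([58. , 59.6]), 96.9)
pose [0.5633 0.2609 0.1909] [1.799e+02 1.000e-01 2.300e+00] shift mm [-3.4  0.8  0.9] rotvec [0.1 0.1 0. ] t 20.8
```

The measurements show the block centred in the metal tray and the dish centred on the cork. Earlier pictures showed the pot against the stop and the tin in the middle of the pad, so I hand in.

```bash
python3 -c "
from workcell import bot
print(bot.job_done())"
```

```text
the job is handed in; nothing more can be done
None
```

I placed the pot, tin, dish and block in the order asked and handed the job in at about 21 s. My last camera views showed each one in place; the jar and clamp were never touched, though I didn't re-measure them. No verdict has come back.

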